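# Put the grill brushes away in the pull-out tray

### The job

Pull the tray out of the low wooden cabinet until it stops, then put the two grill brushes away in it: the red brush flat on the floor of the red lane, the blue one in the blue lane, bristles down, with the head to the rear and the handle towards the front. Leave the tray fully out, and do not push aside or tip any of the other things on the counter, the boards and the cabinet.

Things in the scene. Friction and masses are not known exactly. Their poses are not given: they have to be found in the camera images.
- tray (a joint): slide of the pull-out tray in m: 0 = pushed home in the cabinet, grows as drawn out towards the robot (the cabinet's -x), 0.13 = at its stop; it starts at 0 to 0.03. About 3 N of friction hold it where it is left
- tray_handle (a point): middle of the tray's dark steel bar handle; moves with the tray. The bar is round, 12 mm thick, 110 mm long along y of this frame, 38 mm above the counter and 64 mm in front of the tray's low front lip (two posts join it to the lip at 48 mm either side of the middle). x of this frame points from the handle into the cabinet, the tray slides out along -x
- lane_red (a point): centre of the floor of the tray's red-lined lane (the +y, robot's left, one); moves with the tray; x points to the rear of the tray, z up. Floor 20 mm above the counter. The lane is 215 mm long in x, 100 mm wide in y, walled 25 mm high on all sides (front lip 6 mm thick, side walls and middle divider 4 mm)
- lane_blue (a point): the same for the blue-lined lane (the -y, robot's right, one), 104 mm from the red lane's centre
- cabinet: fixed low wooden cabinet holding the tray, 260 (x) x 244 (y) x 130 mm high, origin at the centre of its underside, its open front at x = -130 mm. The opening over the tray reaches up to 118 mm above the counter, the roof is 12 mm thick. Even with the tray at its stop, the rear 91 mm of each lane stay under the roof: the front edge of the roof is then 124 mm behind the inner face of the tray's lip
- red_brush: loose red grill brush, 190 mm long. Origin: centre of its underside (bristles); x to the head, z up. Head: block on bristles, x 35 to 95 mm, 44 wide, 0 to 36 high. Handle: bar, x -87 to 35, 24 wide, 14 to 34 above the underside. Steel heel: x -95 to -83, 30 wide, 0 to 34 high. Balances at x = -22. Starts bristles down, handle pushed under a board, only head and some 15 mm of handle out
- red_head (a point): centre of the red brush's head, 65 mm from the brush's origin, 18 mm above its underside
- board_a: fixed wooden serving board on two runners over the red brush's handle, 130 (x) x 180 (y) mm, underside 48 mm and top 62 mm above the counter, runners along x at y = -83 and 83 mm; origin on the counter under its centre; the brush comes out at its -x edge. The two boards look alike and change sides
- blue_brush: loose blue grill brush, 190 mm long. Origin: centre of its underside (bristles); x to the head, z up. Head: block on bristles, x 35 to 95 mm, 44 wide, 0 to 36 high. Handle: bar, x -87 to 35, 24 wide, 14 to 34 above the underside. Steel heel: x -95 to -83, 30 wide, 0 to 34 high. Balances at x = -22. Starts bristles down, handle pushed under a board, only head and some 15 mm of handle out
- blue_head (a point): centre of the blue brush's head, 65 mm from the brush's origin, 18 mm above its underside
- board_b: fixed wooden serving board on two runners over the blue brush's handle, 130 (x) x 180 (y) mm, underside 48 mm and top 62 mm above the counter, runners along x at y = -83 and 83 mm; origin on the counter under its centre; the brush comes out at its -x edge. The two boards look alike and change sides
- mill: bystander, loose: dark wooden pepper mill, 54 mm across, 160 mm high; origin at the centre of its underside
- sauce: bystander, loose: yellow sauce bottle, 52 mm across, 150 mm high; origin at the centre of its underside
- jar_a: bystander, loose: amber jar, 58 mm across, 80 mm high, standing on board_a; origin at the centre of its underside
- ramekin: bystander, loose: white ramekin, 64 mm across, 45 mm high, standing on board_b; origin at the centre of its underside
- bowl: bystander, loose: terracotta bowl, 130 mm across, 50 mm high, standing on the cabinet; origin at the centre of its underside
- spoon: bystander, loose: wooden spoon, 190 mm long, lying on the counter; origin about its middle, x along it
- can: bystander, loose: green drinks can, 66 mm across, 120 mm high; origin at the centre of its underside

How it is judged:
On the way:
1. the tray is drawn out to its stop (slide above 0.122 m) (value of joint tray above 0.122 m), for 0.2 s.
At the end, for the whole second after the job is handed in: Tray out beyond 0.122 m of 0.13. Each brush at rest in the lane of its colour: origin within 18 mm along and 35 mm across of the lane's centre, under 8 mm above its floor, bristles down within 0.12 rad, head centre at least 35 mm behind the lane's centre (value of joint tray above 0.122 m and x of red_brush in the frame of lane_red between -0.018 and 0.018 m and y of red_brush in the frame of lane_red between -0.035 and 0.035 m and z of red_brush in the frame of lane_red below 0.008 m and angle between each of red_brush, blue_brush's own z axis and vertical below 0.12 rad and x of red_head in the frame of lane_red above 0.035 m and linear speed of each of red_brush, blue_brush below 0.02 m/s and angular speed of each of red_brush, blue_brush below 0.2 rad/s and x of blue_brush in the frame of lane_blue between -0.018 and 0.018 m and y of blue_brush in the frame of lane_blue between -0.035 and 0.035 m and z of blue_brush in the frame of lane_blue below 0.008 m and x of blue_head in the frame of lane_blue above 0.035 m); the robot touches nothing.
It fails at once if one of the other things on the counter is shifted by more than 30 mm or tipped over (distance of any of mill, sauce, spoon, can from where it was at the start of the episode above 0.03 m or angle between any of mill, sauce, can's own z axis and vertical above 0.5 rad).
It fails at once if one of the other things standing on the boards or the cabinet is shifted by more than 30 mm or tipped over (distance of any of jar_a, ramekin, bowl from where it was at the start of the episode above 0.03 m or angle between any of jar_a, ramekin, bowl's own z axis and vertical above 0.5 rad).
It also fails if it takes over 72 s, if anything falls off the work surface, if the arm or the gripper's body presses on something with over 40 N, if the wrist force passes 120 N, or if a joint passes its speed limit or range.

### The arm

A 6-joint arm with a two-finger parallel gripper is mounted at the origin on the work surface. World frame = base frame: x ahead of the robot, y to its left, z up, the work surface at z = 0. Lengths are in m, angles in rad, forces in N, time in s.
With the tool pointing down it reaches from about 0.375 to 0.9 m from the base axis. Payload 3.1 kg.
Tool frame: the origin (TCP) lies at the very end of the fingers, on their centre line; the grasp point (between the pads) lies 19 mm behind it; z points along the fingers, y is the line along which they close (so a half turn about z gives the same grasp; the last joint's range is limited). The gripper opens to 85 mm and grips with 20 to 120 N. Pads are 22 mm wide; open, the fingers measure 114 mm over their backs; the gripper's body (76 mm by 85 mm) begins 54 mm behind the grasp point. The pads swing forward as they close: fully open they stand 13 mm farther back than shut.
Start: joints at [1.139, 0.527, 1.433, -0, 1.181, -0.178], TCP at [0.157, 0.605, 0.231] pointing down, gripper open.
Joint ranges: [-3.08, 3.08], [-0.75, 2.2], [0.22, 2.44], [-1.43, 4.57], [0, 2.65], [-2.85, 2.85]. Speed limits (rad/s): [2.79, 2.79, 3.14, 3.14, 3.14, 3.14].

### API

Orientations are given as a rotation vector (axis times angle).
In Python, from workcell import goto, movel, set_joints, gripper_to, wait, solve_ik, snapshot, get_calibration, MotionError, sign_off, read_time_s, read_qpos, read_qvel, read_effort, read_ee_pos, read_tcp_rot, read_ft_force, read_torque, read_gripper_width, read_grasp_force gives the robot as it stands. Calls block until the motion is done:
- goto(position, orientation): joint-space move of the TCP to a pose.
- movel(position, rot=None, max_speed=0.15, guard=None): straight line of the TCP; rot=None keeps the orientation; max_speed is the mean speed in m/s. With guard (N) it stops when the force on the tool has changed by that much, and returns True; else False.
- set_joints(angles): joint-space move.
- gripper_to(opening, squeeze=None): finger opening in m; squeeze is the grip in N (None keeps the last); returns when the fingers have stopped.
- wait(seconds).
- solve_ik(position, orientation): joint angles nearest the present ones, or None.
- snapshot(name): name is "scene" or "top" or "wrist"; returns the picture (384x512x3 uint8, blue, green, red); there is no depth.
- get_calibration(name): a dict with "vertical_fov" (degrees; the focal length in pixels is half the picture's height over the tangent of half this angle, whatever the lens; pixels are square), "cx", "cy" (the principal point, pixels), "xyz" and "orientation" of the camera in the world. Camera axes: x right, y up, looking along -z (the intrinsics and any distortion apply to the point x, -y, -z); pixel columns grow to the right and rows downward; lengths in m; the calibration is good to about 2 mm. A picture is of the moment at which its call begins: read the wrist's pose just before it. get_calibration takes no time and is no camera call; for the wrist camera it gives the pose at the moment of the call.
A pose or a line that the arm cannot do raises MotionError and nothing moves.
- sign_off(): hands the job in; it is judged then, once.
Readings, each from a call of its own:
- read_time_s(): time.
- read_qpos(): joint angles.
- read_qvel(): joint speeds.
- read_effort(): joint torques, N m.
- read_ee_pos(): TCP position.
- read_tcp_rot(): TCP orientation.
- read_ft_force(): force on the tool from outside, world axes, zero at the start.
- read_torque(): the same for the moment, N m.
- read_gripper_width(): finger opening in m.
- read_grasp_force(): force on a finger pad.
Only numpy, scipy, OpenCV 4.12 (cv2) and the standard library are available. Lean on these libraries where they do the work, as an engineer would, in place of code of your own. Each camera call takes 0.05 s, during which the arm holds its last target. There are 200 camera calls.

## Working session

There is one attempt and no reset: what is moved stays moved. The work goes in short steps, each a Python script; the robot and the scene stay as the last script left them, time stands still between calls to the robot, and variables do not carry over. Pictures are saved under pics/ and viewed, at most 10 in all, crops included, and the job is handed in when it is done.

```bash
mkdir -p pics; ls
python3 - <<'E'
from workcell import *
import cv2,numpy as np
a=snapshot("scene");b=snapshot("top")
cv2.imwrite("pics/scene0.png",a);cv2.imwrite("pics/top0.png",b)
for n in("scene","top","wrist"):print(n,get_calibration(n))
print(read_time_s(),read_ee_pos(),read_tcp_rot())
E
```

```text
pics
scene {'vertical_fov': 52.04371413052304, 'cx': 257.21256508972783, 'cy': 187.16316551531898, 'xyz': array([1.81000811, 0.35497082, 1.0071757 ]), 'orientation': array([0.66509523, 0.86716937, 1.70034326])}
top {'vertical_fov': 44.071209022077866, 'cx': 248.24551489193905, 'cy': 189.39907077708315, 'xyz': array([0.33862804, 0.02200928, 1.68977263]), 'orientation': array([ 0.10689838, -0.12754651, -1.58939559])}
wrist {'vertical_fov': 69.78808990044504, 'cx': 258.7723141285265, 'cy': 195.5439781608827, 'xyz': array([0.08534634, 0.62368273, 0.37169997]), 'orientation': array([-0.24637602, -0.18961881,  1.30863443])}
0.1 [0.1566106  0.6044012  0.23042144] [-3.97481960e-01 -3.11575716e+00  2.89378386e-03]
```

View pics/scene0.png

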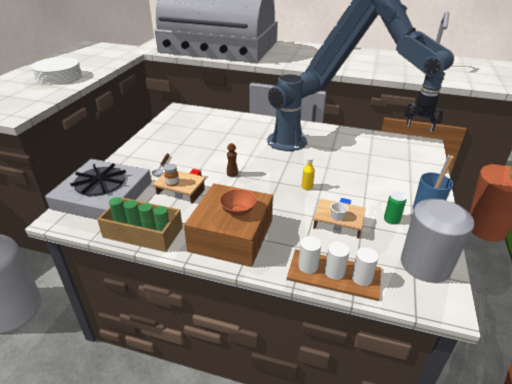

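View pics/top0.png

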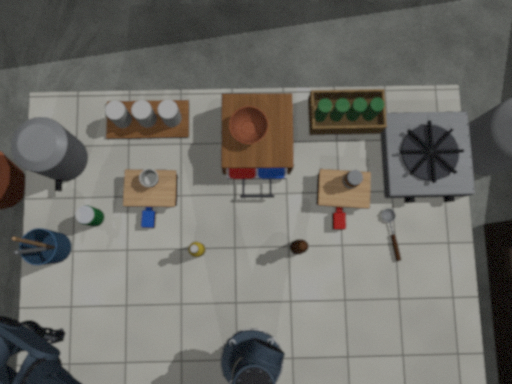

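The scene view shows the cabinet centre with the tray ajar and the bowl on top. In the top view, handle bar is at about (257,196), blue head at (148,217) and red head at (339,219). The mill is at (299,247), sauce at (197,249), spoon near (392,235) and can at (90,215). Next step is rough positions and close wrist views.

```bash
cat > h.py <<'E'
from workcell import *
import cv2,numpy as np
from scipy.spatial.transform import Rotation as R
def ray(c,u,v):
    f=192/np.tan(np.radians(c["vertical_fov"])/2)
    d=np.array([(u-c["cx"])/f,-(v-c["cy"])/f,-1.])
    return np.array(c["xyz"]),R.from_rotvec(c["orientation"]).apply(d)
def onz(c,u,v,z):
    o,d=ray(c,u,v);return o+d*(z-o[2])/d[2]
def tri(rs):  # least-squares meeting point of rays
    A=np.zeros((3,3));b=np.zeros(3)
    for o,d in rs:
        d=d/np.linalg.norm(d);P=np.eye(3)-np.outer(d,d);A+=P;b+=P@o
    p=np.linalg.solve(A,b)
    return p,[np.linalg.norm(np.cross(p-o,d/np.linalg.norm(d))) for o,d in rs]
def down(yaw):  # tool down; yaw=0: tool x -> world -x, tool y -> +y (yaw turns about world z)
    return (R.from_euler('z',yaw)*R.from_matrix(np.array([[-1,0,0],[0,1,0],[0,0,-1.]]))).as_rotvec()
def masks(im):
    h=cv2.cvtColor(im,cv2.COLOR_BGR2HSV);H,S,V=cv2.split(h)
    return {"red":(((H<6)|(H>172))&(S>190)&(V>60)).astype(np.uint8),"blue":((H>108)&(H<128)&(S>170)&(V>60)).astype(np.uint8)}
def blobs(m,amin=20):
    n,l,s,c=cv2.connectedComponentsWithStats(m)
    return [(s[i,4],c[i].round(1),s[i,:4],cv2.minAreaRect(np.argwhere(l==i)[:,::-1].astype(np.float32))) for i in range(1,n) if s[i,4]>=amin]
E
python3 - <<'E'
from h import *
c=get_calibration("top")
for n,u,v,z in[("handle",257,196,.038),("hL",242,196,.038),("hR",273,196,.038),("blue",148,217,.036),("red",339,219,.036),("mill",299,247,.16),("sauce",197,249,.15),("can",84,214,.12),("jar",354,178,.142),("ram",148,177,.107),("cabFL",222,167,.13),("cabFR",292,170,.13),("cabRL",222,93,.13),("ba",319,206,.062),("ba2",370,208,.062),("bb",124,206,.062),("bb2",175,206,.062)]:print(n,onz(c,u,v,z).round(3))
w=get_calibration("wrist");print(R.from_rotvec(w["orientation"]).as_matrix().round(2))
b=cv2.imread("pics/top0.png");
for k,m in masks(b).items():
    for x in blobs(m):print(k,x)
for p,yw in[((.5,.3,.25),0),((.5,-.3,.25),0),((.5,-.3,.25),np.pi/2),((.5,0,.25),np.pi/2),((.5,0,.25),-np.pi/2),((.4,0,.1),0)]:print(p,yw,solve_ik(p,down(yw)))
E
```

```text
handle [ 0.562 -0.033  0.038]
hL [0.563 0.02  0.038]
hR [ 0.561 -0.089  0.038]
blue [0.496 0.349 0.036]
red [ 0.475 -0.318  0.036]
mill [ 0.378 -0.159  0.16 ]
sauce [0.379 0.168 0.15 ]
can [0.503 0.544 0.12 ]
jar [ 0.601 -0.353  0.142]
ram [0.625 0.336 0.107]
cabFL [0.65  0.085 0.13 ]
cabFR [ 0.635 -0.149  0.13 ]
cabRL [0.908 0.081 0.13 ]
ba [ 0.519 -0.245  0.062]
ba2 [ 0.509 -0.422  0.062]
bb [0.534 0.427 0.062]
bb2 [0.53  0.252 0.062]
[[ 0.25 -0.93 -0.28]
 [ 0.97  0.24  0.07]
 [-0.   -0.28  0.96]]
red (np.int32(156), array([242.2, 172.7]), array([230, 168,  24,  10], dtype=int32), ((241.5, 172.5), (9.0, 23.0), 90.0))
red (np.int32(121), array([338.1, 218.7]), array([334, 208,  10,  20], dtype=int32), ((338.5, 217.5), (19.0, 9.0), 90.0))
blue (np.int32(182), array([270.6, 172.8]), array([259, 169,  25,   9], dtype=int32), ((271.0, 173.0), (24.0, 8.0), 0.0))
blue (np.int32(166), array([147.9, 217.7]), array([142, 208,  12,  19], dtype=int32), ((147.5, 217.0), (18.0, 11.0), 90.0))
(0.5, 0.3, 0.25) 0 [ 3.48887168e-01  4.49708454e-01  1.51922177e+00 -4.44089210e-16
  1.17266243e+00 -1.22190916e+00]
(0.5, -0.3, 0.25) 0 [-0.73195183  0.44970845  1.51922177  0.          1.17266243 -2.30274816]
(0.5, -0.3, 0.25) 1.5707963267948966 [-7.31951833e-01  4.49708454e-01  1.51922177e+00 -4.44089210e-16
  1.17266243e+00  2.40964082e+00]
(0.5, 0, 0.25) 1.5707963267948966 None
(0.5, 0, 0.25) -1.5707963267948966 [-2.23865177e-01  3.35214280e-01  1.71791479e+00 -4.44089210e-16
  1.08846358e+00 -2.23865177e-01]
(0.4, 0, 0.1) 0 [-2.81190928e-01  4.96624519e-01  2.10342473e+00 -4.44089210e-16
  5.41543400e-01 -1.85198725e+00]
```

Run:
```python
from h import *
import pickle
D=[]
def view(n,p,lin=False):
    (movel(p,max_speed=.25) if lin else goto(p,down(0)))
    wait(.15)
    c=get_calibration("wrist");im=snapshot("wrist");cv2.imwrite(f"pics/{n}.png",im);D.append((n,c))
view("b1",(.47,.39,.2));view("b2",(.47,.31,.2),1)
view("t1",(.51,.02,.22));view("t2",(.51,-.08,.22),1)
view("r1",(.46,-.28,.2));view("r2",(.46,-.35,.2),1)
pickle.dump(D,open("D.pkl","wb"))
print(read_time_s())
ims=[cv2.imread(f"pics/{n}.png") for n in("b1","t1","r1","t2")]
cv2.imwrite("pics/m1.png",cv2.resize(np.vstack([np.hstack(ims[:2]),np.hstack(ims[2:])]),(800,600)))
for n,c in D:
    for k,m in masks(cv2.imread(f"pics/{n}.png")).items():
        for x in blobs(m,150):print(n,k,x[0],x[1],x[2],np.round(x[3][0],1),np.round(x[3][1],1),round(x[3][2],1))
```

```text
6.1333
b1 red 221 [  4.1 317.4] [  0 303  12  29] [  5.5 317. ] [28. 11.] 90.0
b1 blue 1963 [225.8 201.2] [208 173  37  64] [225.8 204.5] [35.8 62.7] 2.1
b2 red 301 [ 19.5 307.5] [  0 302  37  19] [ 18. 311.] [36. 18.] 0.0
b2 blue 2004 [292.8 199.9] [274 172  41  64] [292.9 203.4] [37.7 63. ] 5.0
t1 red 3557 [256.6 293.3] [224 266  67  56] [256.7 293.5] [66.3 54.2] 1.1
t1 blue 274 [507.3 169. ] [500 143  12  42] [505.5 163.5] [41. 11.] 90.0
t1 blue 2376 [193.2 294.8] [163 266  54  55] [189.5 293. ] [54. 53.] 90.0
t2 red 621 [ 62.5 155.3] [ 33 117  44  70] [ 57.6 150.6] [75.3 35.1] 77.7
t2 red 2700 [320.8 295.9] [294 267  61  54] [324.  293.5] [53. 60.] 90.0
t2 blue 3577 [253.7 292.2] [221 265  68  56] [254.1 292.5] [67.1 54.1] 1.0
r1 red 2119 [223.3 192. ] [205 162  37  70] [223.  196.5] [69. 36.] 90.0
r1 red 154 [499.2 313.8] [488 309  24  15] [499.3 316.2] [23.1 13.4] 2.5
r1 blue 290 [411.8 361.6] [402 350  20  22] [411.7 362. ] [14.7 22.7] 15.9
r2 red 2135 [282.7 192.8] [265 163  39  70] [282.3 197.1] [37.1 68.7] 4.1
```

View pics/m1.png

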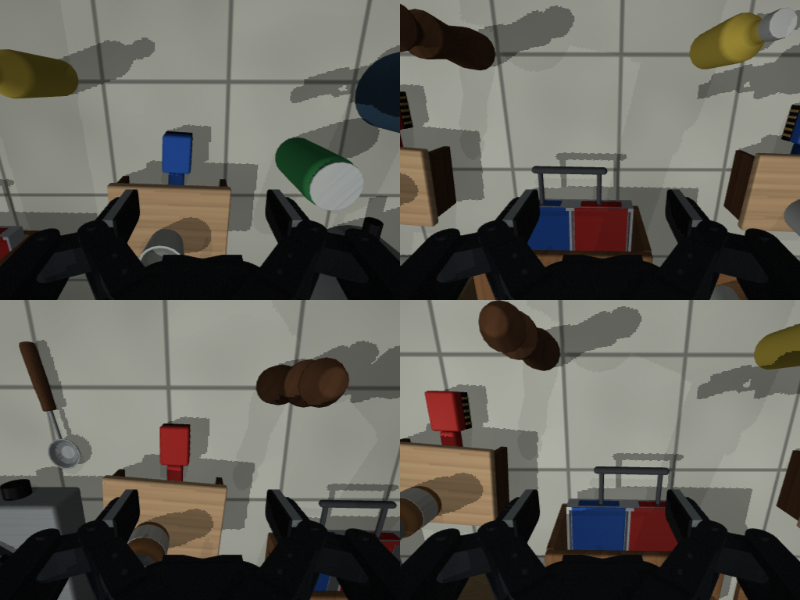

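The blue and red heads are clear in their views, at about (226,200) in b1 and (223,192) in r1. Each has its handle stub running under the board. The bar is at row ~218, columns 173–262 in t1 and 252–343 in t2. I'll extract edges precisely.

Run:
```python
from h import *
for n,k in(("b1","blue"),("b2","blue"),("r1","red"),("r2","red")):
    im=cv2.imread(f"pics/{n}.png");m=masks(im)[k];l=max(blobs(m,150),key=lambda x:x[0])
    x0,y0,w,h=l[2];V=im.max(2)
    print(n,[(y,int(x0+np.flatnonzero(m[y,x0:x0+w])[0]),int(x0+np.flatnonzero(m[y,x0:x0+w])[-1]),int(np.median(V[y,x0+w//2-5:x0+w//2+5]))) for y in range(y0,y0+h,3)])
cr=[cv2.resize(cv2.imread(f"pics/{n}.png")[y:y+100,x:x+130],(400,300),interpolation=cv2.INTER_NEAREST) for n,x,y in(("b1",160,150),("r2",220,150),("t1",150,200),("t2",230,200))]
cv2.imwrite("pics/m2.png",np.vstack([np.hstack(cr[:2]),np.hstack(cr[2:])]))
```

```text
b1 [(173, 210, 223, 56), (176, 209, 244, 114), (179, 209, 244, 128), (182, 209, 244, 128), (185, 209, 244, 128), (188, 209, 244, 128), (191, 209, 244, 128), (194, 209, 244, 128), (197, 209, 244, 128), (200, 209, 243, 128), (203, 208, 243, 128), (206, 208, 243, 128), (209, 208, 243, 128), (212, 208, 243, 128), (215, 208, 243, 128), (218, 208, 242, 128), (221, 217, 241, 102), (224, 217, 233, 84), (227, 217, 234, 85), (230, 216, 233, 84), (233, 216, 233, 84), (236, 230, 233, 69)]
b2 [(172, 278, 291, 57), (175, 277, 313, 117), (178, 277, 314, 129), (181, 276, 313, 129), (184, 277, 313, 129), (187, 276, 312, 129), (190, 276, 312, 129), (193, 276, 312, 130), (196, 275, 311, 130), (199, 275, 311, 130), (202, 275, 310, 130), (205, 275, 310, 130), (208, 274, 310, 130), (211, 274, 309, 130), (214, 274, 309, 130), (217, 274, 309, 130), (220, 283, 307, 112), (223, 282, 299, 80), (226, 282, 299, 87), (229, 282, 298, 88), (232, 281, 298, 87), (235, 296, 298, 73)]
r1 [(162, 206, 225, 66), (165, 205, 241, 128), (168, 205, 241, 139), (171, 205, 241, 139), (174, 205, 241, 138), (177, 206, 241, 139), (
[... 215 characters left out ...]
8), (210, 207, 240, 126), (213, 215, 232, 106), (216, 215, 232, 138), (219, 215, 232, 90), (222, 215, 232, 89), (225, 215, 232, 90), (228, 215, 232, 90), (231, 230, 232, 71)]
r2 [(163, 267, 287, 68), (166, 266, 302, 126), (169, 266, 302, 137), (172, 266, 302, 137), (175, 266, 302, 137), (178, 266, 302, 137), (181, 265, 301, 137), (184, 265, 301, 137), (187, 266, 301, 137), (190, 265, 301, 137), (193, 265, 300, 137), (196, 265, 300, 137), (199, 265, 300, 137), (202, 265, 300, 136), (205, 265, 299, 136), (208, 265, 299, 137), (211, 266, 298, 125), (214, 272, 290, 106), (217, 272, 290, 137), (220, 272, 290, 92), (223, 272, 289, 92), (226, 272, 289, 92), (229, 272, 289, 92), (232, 289, 289, 67)]
```

View pics/m2.png

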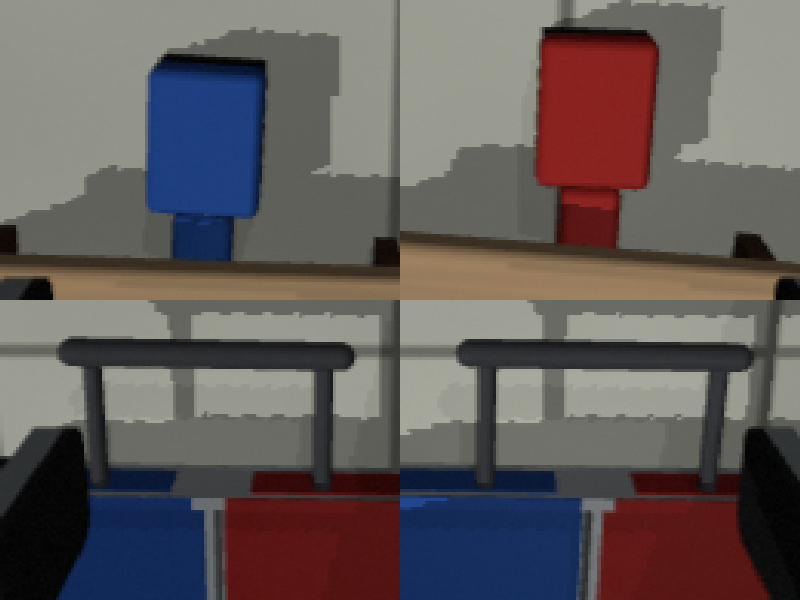

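Blue and red heads, their handle stubs and the bar ends are clearly resolved, so I can triangulate the corners.

Run:
```python
from h import *
import pickle
C=dict(pickle.load(open("D.pkl","rb")))
def T(a,b,P):
    out=[]
    for (p,q) in P:
        X,r=tri([ray(C[a],*p),ray(C[b],*q)]);out.append(X);print(a,X.round(4),np.round(r,4))
    return np.array(out)
B=T("b1","b2",[((209,174.5),(277.5,173.5)),((244.5,175),(314,175)),((208,220.5),(274,219)),((243,221),(309,221))])
Rr=T("r1","r2",[((205,163.5),(266,164.5)),((241.5,164),(302.5,165)),((206,211),(265,212.5)),((241,211),(299,213))])
H=T("t1","t2",[((168.8,217.3),(248.8,217.5)),((265,218.7),(344.4,219))])
# divider at lip and deeper
T("t1","t2",[((220,266),(294.5,266))])
for X in(B,Rr):
    d=(X[0]+X[1]-X[2]-X[3])/2;print("centre",X.mean(0),"len",np.linalg.norm(d[:2]),"wid",np.linalg.norm(X[0]-X[1]),"yaw of head dir",np.degrees(np.arctan2(d[1],d[0])))
for a,P in(("b1",[(209,174.5),(244.5,175),(208,220.5),(243,221)]),("b2",[(277.5,173.5),(314,175),(274,219),(309,221)]),("r1",[(205,163.5),(241.5,164),(206,211),(241,211)]),("r2",[(266,164.5),(302.5,165),(265,212.5),(299,213)])):
    X=np.array([onz(C[a],*p,.036) for p in P]);d=(X[0]+X[1]-X[2]-X[3])/2;e=X[1]-X[0]+X[3]-X[2];print(a,X.mean(0).round(4),np.degrees(np.arctan2(-d[1],-d[0])),np.degrees(np.arctan2(e[1],e[0]))-90,np.linalg.norm(d),np.linalg.norm(e)/2)
print("bar yaw",np.degrees(np.arctan2(*(H[1]-H[0])[[1,0]]))-90,H.mean(0),np.linalg.norm(H[1]-H[0]))
c=get_calibration("top");v=onz(c,292,170,.13)-onz(c,222,167,.13);print("cab yaw",np.degrees(np.arctan2(-v[1],-v[0]))-90)
```

```text
b1 [0.4637 0.3342 0.0265] [0.0001 0.0001]
b1 [0.4637 0.3758 0.0314] [0.0005 0.0005]
b1 [0.5194 0.3309 0.0303] [0.0004 0.0004]
b1 [0.5207 0.3733 0.0307] [0.0005 0.0005]
r1 [ 0.4422 -0.3389  0.0272] [0. 0.]
r1 [ 0.4426 -0.2969  0.0275] [0. 0.]
r1 [ 0.4987 -0.3396  0.0325] [0.0003 0.0003]
r1 [ 0.5007 -0.2983  0.0274] [0.0007 0.0007]
t1 [ 0.5606 -0.0896  0.0391] [0.0002 0.0002]
t1 [0.5628 0.0307 0.0378] [0.0001 0.0001]
t1 [ 0.6321 -0.0289  0.0341] [0.0003 0.0003]
centre [0.49187562 0.35357739 0.02971704] len 0.056448658067557236 wid 0.04193113360561918 yaw of head dir 177.0607545980902
centre [ 0.47107834 -0.31841903  0.02861846] len 0.05728480019511308 wid 0.04202038913473993 yaw of head dir 178.88558197827348
b1 [0.4899 0.3544 0.036 ] -3.2464957314569727 -0.6982748088321813 0.05595339497120485 0.04089097931004256
b2 [0.4901 0.3528 0.036 ] -2.8696301634665753 -2.846319406466506 0.055598349240129394 0.041619414468743204
r1 [ 0.469  -0.3175  0.036 ] -1.6014273341350822 -0.20282418132225644 0.05614176998452761 0.04100806939815845
r2 [ 0.4694 -0.3192  0.036 ] -1.0128596528694398 -0.7429553502844328 0.05712021912755476 0.040489252496797336
bar yaw -1.0290457763300225 [ 0.56172793 -0.02945923  0.03845015] 0.12025318790615834
cab yaw -3.6698466588489964
```

Run:
```python
from h import *
y=np.radians(-1.0);d=np.array([np.cos(y),np.sin(y),0])
h=np.array([.5617,-.0295,.019]);r=down(y-np.pi/2)
gripper_to(.05,40)
goto(h+[0,0,.10],r);movel(h,max_speed=.12,guard=15)
print(read_ee_pos());gripper_to(0,50);print("w",read_gripper_width(),read_grasp_force())
s=read_ee_pos()
g=movel(h-d*.145,max_speed=.07,guard=22);wait(.2)
e=read_ee_pos();print(g,e,(s-e)@d,read_ft_force())
gripper_to(.05);movel(e+[0,0,.12],max_speed=.2)
c=get_calibration("wrist")
goto((.47,-.03,.24),down(0));wait(.1)
c=get_calibration("wrist");print(c["xyz"],c["orientation"]);cv2.imwrite("pics/t3.png",snapshot("wrist"))
import pickle;pickle.dump(c,open("t3.pkl","wb"))
print(read_time_s())
```

```text
[ 0.56224982 -0.02967205  0.01953305]
w 0.010345680388645891 48.85110318660736
True [ 0.45400461 -0.02784111  0.01981419] 0.10846622951321527 [0.63529676 3.48958572 2.71603406]
[ 0.39612041 -0.02917244  0.38069743] [-0.22487398 -0.22750153  1.55951645]
14.3167
```

View pics/t3.png

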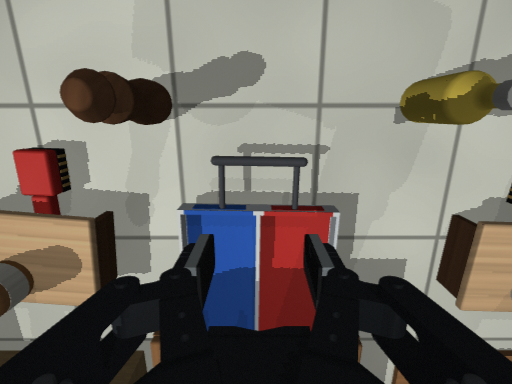

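Tray appears drawn to its stop: the bar is at row 160, the lip at row 208 and the divider at column 258. I'll verify with the top camera while fetching the red brush.

Run:
```python
from h import *
import pickle
c=pickle.load(open("t3.pkl","rb"))
for u,v in((258,212),(259,328),(180,207),(337,207),(212,161),(307,162)):print((u,v),onz(c,u,v,.045 if v>200 else .038).round(4))
# red brush
y=np.radians(-1.1);d=np.array([np.cos(y),np.sin(y),0])
h=np.array([.4700,-.3183,.004]);r=down(y)
gripper_to(.075,50)
goto(h-d*.005+[0,0,.10],r);cv2.imwrite("pics/top1.png",snapshot("top"))
h=h-d*.005
print(movel(h,max_speed=.12,guard=12),read_ee_pos());gripper_to(0,50);print("w",read_gripper_width(),read_grasp_force())
p=read_ee_pos()+[0,0,.001]
print(movel(p-d*.135,max_speed=.12,guard=25),read_ee_pos(),read_ft_force(),read_gripper_width())
gripper_to(.075);print(read_time_s())
t=cv2.imread("pics/top1.png");c=get_calibration("top")
for k,m in masks(t).items():
    for x in blobs(m,100):
        b=x[2];u=b[0]+b[2]/2;print(k,b,"roof",onz(c,u,b[1]-.5,.118)[:2].round(4),"lip",onz(c,u,b[1]+b[3]-.5,.045)[:2].round(4))
```

```text
(258, 212) [ 0.5178 -0.0295  0.045 ]
(259, 328) [ 0.7006 -0.0281  0.045 ]
(180, 207) [ 0.511  -0.1299  0.045 ]
(337, 207) [0.511  0.0722 0.045 ]
(212, 161) [ 0.4526 -0.0871  0.038 ]
(307, 162) [0.4538 0.0319 0.038 ]
False [ 0.46547498 -0.31850285  0.00457233]
w 0.0431955048900402 51.33618414402008
False [ 0.33099872 -0.31644018  0.00592065] [-0.13321595 -0.06943379 -1.09646626] 0.04324374078061775
18.9917
red [230 169  24  38] roof [0.6458 0.0181] lip [0.5252 0.0207]
blue [259 169  25  40] roof [ 0.6437 -0.0814] lip [ 0.516 -0.082]
blue [143 208  11  18] roof [0.5202 0.3315] lip [0.466  0.3454]
```

Tray confirmed at the stop: roof to lip is about 124 mm. The red head was held throughout the drag. Now I'll regrasp it by the handle, with the tool turned 180° so the head ends up at the rear, and place it.

```bash
cat > put.py <<'E'
from h import *
def put(g,yaw,lane,s=.045,lyaw=np.radians(-.7)):
    """regrasp the handle at g (head towards -x), carry, turn, insert under the roof, let go"""
    d=np.array([np.cos(yaw),np.sin(yaw),0]);r=down(yaw+np.pi);g=np.array([g[0],g[1],.006])
    p=read_ee_pos();movel(p+[0,0,.09],max_speed=.25)
    gripper_to(.06,70);goto(g+[0,0,.09],r)
    print("down",movel(g,max_speed=.12,guard=12),read_ee_pos());gripper_to(0,70)
    w=read_gripper_width();print("w",w,read_grasp_force())
    assert .018<w<.032
    p=read_ee_pos();movel(p-d*.03+[0,0,.004],max_speed=.12);movel(p-d*.03+[0,0,.26],max_speed=.25)
    r2=down(lyaw);e=np.array([np.cos(lyaw),np.sin(lyaw),0])
    T=np.array([lane[0],lane[1],0])-e*s;P=T-e*.115
    goto(P+[0,0,.26],r2);print("w",read_gripper_width())
    movel(P+[0,0,.068],max_speed=.2);print("in",movel(T+[0,0,.068],max_speed=.1,guard=12),read_ee_pos())
    print("lower",movel(T+[0,0,.024],max_speed=.05,guard=6),read_ee_pos(),read_gripper_width())
    gripper_to(.05);wait(.1);movel(read_ee_pos()+[0,0,.2],max_speed=.2)
    print("t",read_time_s())
E
python3 - <<'E'
from put import *
import pickle
put((.4455,-.3185),np.radians(-1.1),(.6315,.0225))
goto((.47,-.03,.24),down(0));wait(.1);pickle.dump(get_calibration("wrist"),open("t4.pkl","wb"))
a=snapshot("wrist");b=snapshot("scene");cv2.imwrite("pics/t4.png",np.vstack([a[100:],cv2.resize(b[150:270,150:360],(512,292))]))
print(read_time_s())
E
```

```text
down False [ 0.4458075  -0.31883506  0.00639761]
w 0.02306307874306082 69.40477252006531
w 0.022704377949546373
in False [0.58557944 0.02318881 0.06788376]
lower True [0.58616216 0.0230912  0.02699954] 0.022816894076152575
t 32.4
33.175
```

View pics/t4.png

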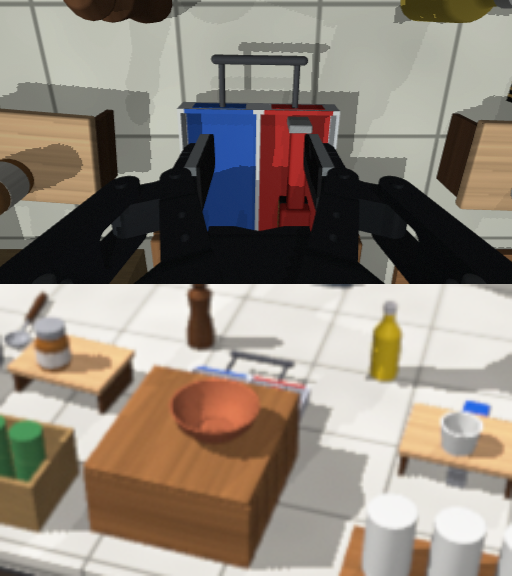

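The red brush lies flat in the red lane with its heel at about (299,225), just behind the lip and the head to the rear. The bar has not moved and the bystanders are untouched. Next, the blue brush.

Run:
```python
from put import *
import pickle
c=pickle.load(open("t4.pkl","rb"));print("red heel top edges",onz(c,299,219,.054),onz(c,299,226,.054))
y=np.radians(-3);d=np.array([np.cos(y),np.sin(y),0]);H=np.array([.4908,.3537,.004])
gripper_to(.075,50);h=H-d*.005
goto(h+[0,0,.10],down(y))
print(movel(h,max_speed=.12,guard=12),read_ee_pos());gripper_to(0,50);print("w",read_gripper_width(),read_grasp_force())
p=read_ee_pos()+[0,0,.001]
print(movel(p-d*.14,max_speed=.12,guard=25),read_ee_pos(),read_ft_force(),read_gripper_width())
gripper_to(.075);e=read_ee_pos();g=e+d*(.005+.110)
put(g,y,(.6315,-.0815))
goto((.47,-.03,.24),down(0));wait(.1);pickle.dump(get_calibration("wrist"),open("t5.pkl","wb"))
a=snapshot("wrist");b=snapshot("top");cv2.imwrite("pics/t5.png",np.vstack([a[100:],cv2.resize(b[80:270,60:420],(512,270))]))
print(read_time_s())
```

```text
red heel top edges [0.52592223 0.02237027 0.054     ] [0.53553102 0.02278508 0.054     ]
False [0.48641611 0.35416051 0.00459693]
w 0.043186985588570176 51.2937068939209
False [0.34719407 0.3617011  0.00593851] [-0.21137604 -0.18017416 -2.02886895] 0.04332587598860333
down False [0.46221456 0.35586748 0.00647722]
w 0.023126120068740246 69.29991602897644
w 0.022795945480131096
in False [ 0.58562432 -0.08074489  0.06786767]
lower True [ 0.58610432 -0.08078009  0.02697892] 0.022895603006799804
t 52.5917
53.3667
```

View pics/t5.png

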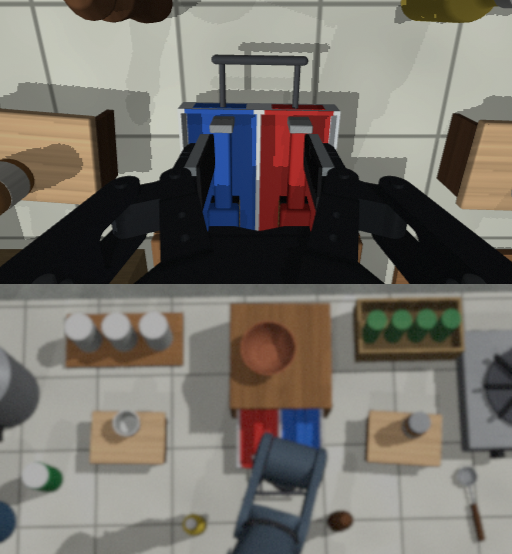

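Both brushes lie flat in their lanes, heels level at about (222,227) and (300,227) with about 9 mm clearance behind the lip. The bar is still at row 160, so the tray is fully out. Everything else is in place and the gripper is clear.

```bash
python3 -c "
from workcell import *
print(sign_off(),read_time_s())"
```

```text
the job is handed in; nothing more can be done
the job is handed in; nothing more can be done
```

The job is handed in at about 53 s of the 72 s allowed: the tray is out at its stop, and the red and blue brushes lie bristles down in their own lanes, heads to the rear. The last pictures show the other things where they were; the sign-off gave no pass or fail result.

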